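# Feed a tube block through the UV gate with a push stick

## Robot

A 6-joint arm with a two-finger parallel gripper is mounted at the origin on a cart in front of the work surface, level with it; the furniture and walls round the work are solid. World frame = base frame: x ahead of the robot, y to its left, z up, the work surface at z = 0. Lengths are in m, angles in rad, forces in N, time in s.
With the tool pointing down it reaches from about 0.4 to 0.825 m from the base axis. Payload 7 kg.
Tool frame: the origin (TCP) lies between the finger pads; the fingertips stand 19 mm ahead of it and the grasp point (between the pads) is the TCP; z points along the fingers, y is the line along which they close (so a half turn about z gives the same grasp; the last joint's range is limited). The gripper opens to 85 mm and grips with 20 to 120 N. Pads are 22 mm wide; open, the fingers measure 114 mm over their backs; the gripper's body (76 mm by 85 mm) begins 54 mm behind the grasp point. The pads swing forward as they close: fully open they stand 13 mm farther back than shut.
Start: joints at [-0.903, 0.359, 0.012, 0, -1.224, -0.288], TCP at [0.25, -0.627, 0.25] pointing down, gripper open.
Joint ranges: [-3.07, 3.07], [-1.43, 2.12], [-1.02, 1.25], [-3.03, 1.67], [-3.05, -0], [-3.03, 3.03]. Speed limits (rad/s): [2.39, 2.39, 3.01, 3.14, 3.14, 3.14].

## Interface

Orientations are given as a unit quaternion [w, x, y, z].
In Python, from rig import r, grab_frame, workorder gives the robot as it stands.
- The arm moves only by the tool send_rows, never from a script. Its argument "series" is a list of rows, each an object of numbers: "dx", "dy", "dz": the shift along the tool's x, y, z normalised to -1 to 1, where 1 is 0.2 m; "ax", "ay", "az": the turn, a rotation vector about the tool's x, y, z normalised to -1 to 1, where 1 is 90 degrees. In form: [{"dx": .., "dy": .., "dz": .., "ax": .., "ay": .., "az": ..}, ...]. A call has 1 to 10 rows; each row shifts and turns the commanded pose from where the row before left it, along the tool's axes as they then stand; what a row does not reach is not made up. A row lasts 1/8 s, in which the tool goes at most 62.5 mm and 10.7 degrees, less where a joint would pass 70% of its speed; a pose out of reach is approached as far as the arm can. A call with a number of a shift or a turn outside -1 to 1 is refused whole. A call with a gripper value outside its range is refused whole. "hand" is the opening, from -1 (shut) to 1 (fully open), so that 0 is half open, set as the call begins (left out, the last holds). The fingers move at their own pace and stop on an object; "grip_force" is the grip in N (left out, the last holds). Time passes only in rows, so rows that do not move let the fingers close. It gives the time, the measured TCP pose, the force, the opening and the grip force at its end, in the units of the state.
- r.read_state(): the state, without advancing time (a new reading comes with each control period).
- grab_frame(name): name is "scene" or "top"; returns a dict with "color" (420x560x3 uint8, red, green, blue), "intrinsics" (3x3 intrinsics, pixels), "k1" (the pictures are not rectified: a ray, as slopes to the right and down, at radius r is drawn at 1 + k1 r^2 times it, then the intrinsics apply), "rvec" (rotation vector, rad) and "tvec" (3), from world to camera coordinates, as OpenCV has them. Camera axes: x right, y down, z forward; pixel columns grow to the right and rows downward; lengths in m; the calibration is good to about 2 mm. A picture is of the moment at which its call begins. There is no depth.
- workorder.finish_job(): hands the job in; it is judged then, once.
The state is a dict: "time": time; "q": joint angles; "qd": joint speeds; "tau": joint torques, N m; "tcp_pos": TCP position; "tool_rot": TCP orientation; "wrist_force": force on the tool from outside, world axes, zero at the start; "torque": the same for the moment, N m; "grip_width": finger opening in m; "finger_force": force on a finger pad.
Only numpy, scipy, OpenCV 4.12 (cv2) and the standard library are available. Lean on these libraries where they do the work, as an engineer would, in place of code of your own. Each camera call takes 0.05 s, during which the arm holds its last target. There are 200 camera calls.

## Task

Feed the green tube block lengthwise right through the low gap of the UV gate, pushing it from behind with the push stick whose low blade fits under the hood; hands and the tall-bladed stick must not touch the block. When the whole block has come out on the far side, between the outfeed rails, draw the stick back out of the gap the way it came, and leave it standing upright on the worktop on the infeed side, let go. Leave the tall-bladed stick where it is.

Things in the scene. Friction and masses are not known exactly. Their poses are not given: they have to be found in the camera images.
- uv_gate: UV gate fixed to the worktop: a white hood (44 mm along the feed, 124 mm across, top 84 mm high) on two grey posts, bridging a lane between two low aluminium rails. Origin: on the worktop, under the middle of the gap; +x is the feed direction (infeed at -x, outfeed at +x), +z up. The gap is 76 mm wide between the posts and 46 mm high. The rails are 16 mm high, 12 mm thick, 76 mm apart (inner faces at y = +-38 mm), and run from x = -150 mm to x = +240 mm, open at both ends.
- tube_block: green foam block with coloured capped microtubes, 52 mm wide (its x), 116 mm long (its y), 32 mm high with the caps (the foam 26 mm), about 0.12 kg. Origin: centre of its underside. It lies lengthwise between the infeed rails, 30 to 50 mm short of the hood, roughly straight, its rear end reaching out behind the rails.
- push_stick: grey push stick with the LOW blade: flat, 140 mm long (x), 40 wide (y), 16 high, lying on the worktop; upright handle 30 mm (x) by 24 (y), its top 121 mm up, to be gripped across the 24 mm. Origin: underside of the blade, below the handle's middle; +x points to the tip, 110 mm ahead (30 mm of blade lie behind), +z up. 0.12 kg, loose; most of its weight is in the handle.
- tall_stick: grey stick with the same handle and outline, but a TALL blade 62 mm high, which does not fit through the gap. Same origin and axes. Not to be used or moved. The two sticks stand on the robot's side of the gate and may have swapped places.
Mind the look-alikes: they are no part of the job. What is shaped like the push_stick but pink is not meant.

How it is judged:
By the outcome, as a careful person would: the job done as asked, in the order asked, and still so for the second after the job is handed in, with the robot touching nothing.
It also fails if it takes over 51 s, if anything falls off the work surface, if the arm or the gripper's body presses on something with over 40 N, if the wrist force passes 120 N, or if a joint passes its speed limit or range.

## Working session

There is one attempt and no reset: what is moved stays moved. The work goes in short steps, Python scripts to look and compute and a tool call to move; the robot and the scene stay as the last step left them, time stands still between calls to the robot, and variables do not carry over. Pictures are saved under pics/ and viewed, at most 10 in all, crops included, and the job is handed in when it is done.

Besides the shell and the picture viewer there is one more tool, called after ">>>" by a JSON object that holds its "method" and its "body", one argument or row to a line. send_rows: Moves the arm, as the interface text tells. Its arguments: {"type":"object","properties":{"series":{"type":"array","items":{"type":"object","properties":{"dx":{"type":"number","minimum":-1,"maximum":1},"dy":{"type":"number","minimum":-1,"maximum":1},"dz":{"type":"number","minimum":-1,"maximum":1},"ax":{"type":"number","minimum":-1,"maximum":1},"ay":{"type":"number","minimum":-1,"maximum":1},"az":{"type":"number","minimum":-1,"maximum":1}}}},"hand":{"type":"number"},"grip_force":{"type":"number"}},"required":["series"]}

```bash
mkdir -p pics; ls; cat > h.py <<'E'
import numpy as np, cv2
from rig import r, grab_frame, workorder
def ray(f,uv):
    K=np.array(f["intrinsics"],float); k=f["k1"]
    D=np.array([k,0,0,0,0],float)
    p=cv2.undistortPoints(np.array(uv,float).reshape(-1,1,2),K,D).reshape(-1,2)
    R=cv2.Rodrigues(np.array(f["rvec"],float))[0]; t=np.array(f["tvec"],float).ravel()
    return -R.T@t, np.c_[p,np.ones(len(p))]@R
def onz(f,uv,z):
    c,d=ray(f,uv); s=(z-c[2])/d[:,2]
    return c+d*s[:,None]
def proj(f,P):
    return cv2.projectPoints(np.array(P,float).reshape(-1,1,3),np.array(f["rvec"],float),np.array(f["tvec"],float),np.array(f["intrinsics"],float),np.array([f["k1"],0,0,0,0],float))[0].reshape(-1,2)
E
python3 - <<'E'
from h import *
import pickle
for n in("top","scene"):
    f=grab_frame(n); pickle.dump(f,open(n+".pkl","wb"))
    cv2.imwrite(f"pics/{n}1.png",cv2.resize(f["color"][:,:,::-1],(800,600),interpolation=cv2.INTER_CUBIC))
    print(n,f["k1"],ray(f,[[280,210]]))
print(r.read_state())
E
```

```text
pics
top -0.02848582560255533 (array([0.45202057, 0.00836508, 1.11920863]), array([[ 0.06388777, -0.00546086, -0.997991  ]]))
scene -0.17510104908983604 (array([-0.00690645,  0.7656914 ,  0.48475103]), array([[ 0.5128682 , -0.72932769, -0.45299177]]))
{'time': 0.1, 'q': array([-9.02884664e-01,  3.59350761e-01,  1.11736493e-02, -2.95852819e-04,
       -1.22410244e+00, -2.88134080e-01]), 'qd': array([ 8.16818396e-05, -1.55568080e-03,  1.85390172e-03,  1.84424934e-03,
       -2.19359512e-03,  6.40956959e-04]), 'tau': array([-2.70547796e-03, -5.84765124e+01,  2.94109851e+01,  6.95463985e+00,
       -3.16990066e-03, -2.16620884e-05]), 'tcp_pos': array([ 0.25008612, -0.62654335,  0.24944676]), 'tool_rot': array([-2.17663069e-04, -1.88700171e-01,  9.82034458e-01,  7.22465847e-04]), 'wrist_force': array([-1.00454382, -0.04512974, -0.398763  ]), 'torque': array([ 0.02571364,  0.03074009, -0.00616646]), 'finger_force': 0.0, 'grip_width': 0.08572071162723348}
```

View pics/top1.png

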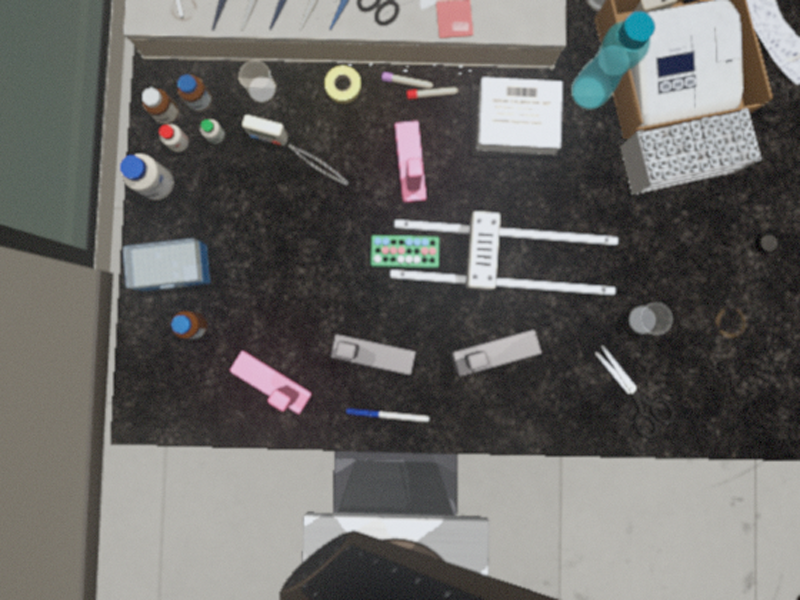

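View pics/scene1.png

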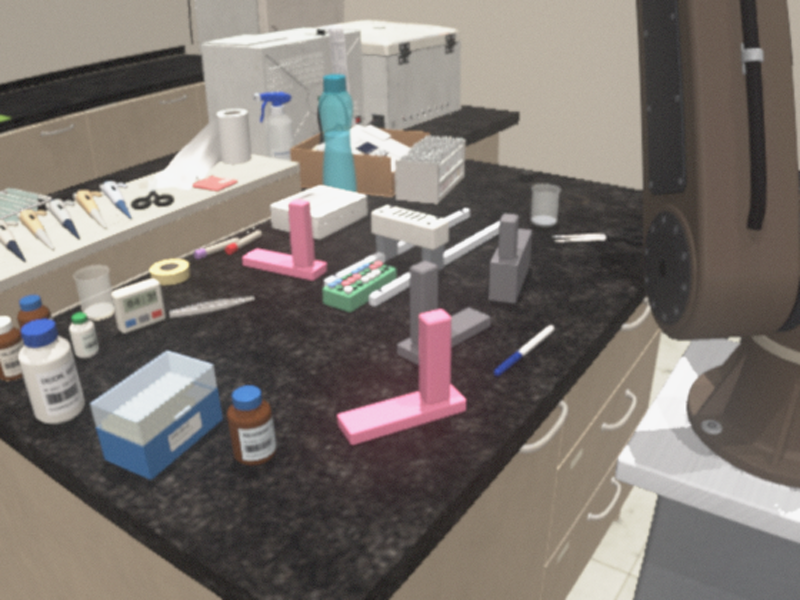

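The top view shows the gate at about (485,250), with the green block left of it at (405,251). The low grey stick is at (373,355), its handle at the left end, and the tall stick is at (497,352). Feed runs to the image right.

```bash
python3 - <<'E'
from h import *
import pickle
f=pickle.load(open("top.pkl","rb")); im=f["color"]; hsv=cv2.cvtColor(im,cv2.COLOR_RGB2HSV)
def rect(m,roi,z,name):
    x0,y0,x1,y1=roi; mm=np.zeros(m.shape,np.uint8); mm[y0:y1,x0:x1]=m[y0:y1,x0:x1]
    cs=cv2.findContours(mm,cv2.RETR_EXTERNAL,cv2.CHAIN_APPROX_NONE)[0]
    c=max(cs,key=cv2.contourArea); b=cv2.boxPoints(cv2.minAreaRect(c)); P=onz(f,b,z)[:,:2]
    e1,e2=P[1]-P[0],P[2]-P[1]
    L=e1 if np.linalg.norm(e1)>np.linalg.norm(e2) else e2
    print(name,"px",b.mean(0).round(1),"ctr",P.mean(0).round(4),"size",np.linalg.norm(e1).round(4),np.linalg.norm(e2).round(4),"ang",np.degrees(np.arctan2(L[1],L[0])).round(1)); return b
g=((hsv[...,0]>45)&(hsv[...,0]<90)&(hsv[...,1]>90)&(hsv[...,2]>60)).astype(np.uint8)
g=cv2.morphologyEx(g,cv2.MORPH_CLOSE,np.ones((5,5)))
rect(g,(250,155,315,195),.026,"block")
v=hsv[...,2]
gr=((v>90)&(hsv[...,1]<60)).astype(np.uint8)
rect(gr,(225,225,297,268),.016,"low")
rect(gr,(312,225,385,268),.062,"tall")
w=(v>150).astype(np.uint8)
rect(w,(355,155,440,175),.016,"rail+out"); rect(w,(355,190,440,212),.016,"rail-out")
rect(w,(270,150,326,168),.016,"rail+in"); rect(w,(270,185,326,200),.016,"rail-in")
rect(w,(329,140,351,210),.084,"hood")
# handle top: brighter/outlined patch
a=cv2.resize(im[222:272,220:390,::-1],None,fx=4.7,fy=4.7,interpolation=cv2.INTER_CUBIC)
b=cv2.resize(im[148:215,240:440,::-1],(799,268),interpolation=cv2.INTER_CUBIC)
cv2.imwrite("pics/c1.png",np.vstack([a[:,:799],b]))
E
```

```text
block px [267. 181.] ctr [0.5925 0.036 ] size 0.038 0.0785 ang -131.1
low px [260.8 247.6] ctr [0.4292 0.0471] size 0.0423 0.1425 ang -101.0
tall px [347.5 246.4] ctr [ 0.4383 -0.1581] size 0.1433 0.0433 ang -73.4
rail+out px [393.5 165.1] ctr [ 0.6419 -0.2771] size 0.0139 0.1934 ang -92.9
rail-out px [392.4 200.3] ctr [ 0.5538 -0.2751] size 0.0137 0.1873 ang -92.9
rail+in px [300.5 157.9] ctr [ 0.6536 -0.0454] size 0.0139 0.1228 ang -92.9
rail-in px [299.  193.1] ctr [ 0.5657 -0.0435] size 0.0137 0.1292 ang -92.9
hood px [339.5 174.5] ctr [ 0.6049 -0.1335] size 0.0491 0.1243 ang -179.2
```

View pics/c1.png

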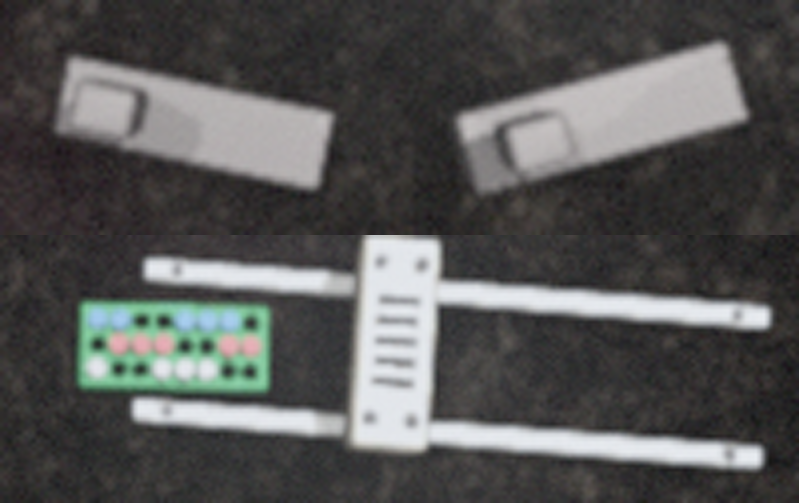

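```bash
cat >> h.py <<'E'
from scipy.spatial.transform import Rotation as Ro
def go(xyz,yaw):
    "total shifts (tool axes, units) to xyz, remaining turn, tilt"
    s=r.read_state(); q=s["tool_rot"]; T=Ro.from_quat([q[1],q[2],q[3],q[0]])
    y=np.radians(yaw); x=np.array([np.cos(y),np.sin(y),0]); z=np.array([0,0,-1.])
    G=Ro.from_matrix(np.c_[x,np.cross(z,x),z])
    print("t",s["time"],"tcp",s["tcp_pos"].round(4),"d",(T.inv().apply(np.array(xyz)-s["tcp_pos"])/.2).round(3),"a",((T.inv()*G).as_rotvec()/(np.pi/2)).round(3),"w",round(s["grip_width"],4),"F",np.round(s["wrist_force"],1))
E
python3 - <<'E'
from h import *
import pickle
f=pickle.load(open("top.pkl","rb"))
print("handle top",onz(f,[[220+103/4.7,222+110/4.7]],.121))
print("block",onz(f,np.array([[240+x/4,148+(y-235)/4] for x,y in[(80,302),(270,304),(270,389),(80,390)]]),.026))
print("rail ends", onz(f,np.array([[240+x/4,148+(y-235)/4] for x,y in[(143,269),(132,410),(771,317),(764,457)]]),.016))
E
```

```text
handle top [[0.43517281 0.08521875 0.121     ]]
block [[ 0.6321161   0.05436999  0.026     ]
 [ 0.63396403 -0.06238603  0.026     ]
 [ 0.58141814 -0.06348302  0.026     ]
 [ 0.5777473   0.0527943   0.026     ]]
rail ends [[ 0.6554789   0.0162859   0.016     ]
 [ 0.56732531  0.02075955  0.016     ]
 [ 0.63603049 -0.37526921  0.016     ]
 [ 0.54846741 -0.37089089  0.016     ]]
```

>>> {"method": "send_rows", "body": {
  "series": [
    {"az": -0.09},
    {"az": -0.09},
    {"az": -0.09},
    {"az": -0.09},
    {"az": -0.09},
    {"az": -0.09},
    {"az": -0.09}
  ],
  "hand": 1,
  "grip_force": 60
}}

```text
schema error: expected keys dx, dy, dz, ax, ay, az
```

```bash
python3 -c "
from h import *
go([.45,-.25,.25],-101);go([.437,.086,.25],-101)"
```

```text
t 0.1 tcp [ 0.2501 -0.6265  0.2494] d [-1.626e+00  1.378e+00 -1.000e-03] a [ 0.001  0.    -0.636] w 0.0857 F [-1.  -0.  -0.4]
t 0.1 tcp [ 0.2501 -0.6265  0.2494] d [-2.188e+00  2.963e+00  1.000e-03] a [ 0.001  0.    -0.636] w 0.0857 F [-1.  -0.  -0.4]
```

>>> {"method": "send_rows", "body": {
  "series": [
    {"dx": -0.2,"dy": 0.17,"dz": 0,"ax": 0,"ay": 0,"az": 0},
    {"dx": -0.2,"dy": 0.17,"dz": 0,"ax": 0,"ay": 0,"az": 0},
    {"dx": -0.2,"dy": 0.17,"dz": 0,"ax": 0,"ay": 0,"az": 0},
    {"dx": -0.2,"dy": 0.17,"dz": 0,"ax": 0,"ay": 0,"az": 0},
    {"dx": -0.2,"dy": 0.17,"dz": 0,"ax": 0,"ay": 0,"az": 0},
    {"dx": -0.2,"dy": 0.17,"dz": 0,"ax": 0,"ay": 0,"az": 0},
    {"dx": -0.2,"dy": 0.17,"dz": 0,"ax": 0,"ay": 0,"az": 0},
    {"dx": -0.2,"dy": 0.17,"dz": 0,"ax": 0,"ay": 0,"az": 0}
  ],
  "hand": 1,
  "grip_force": 60
}}

```text
time: 1.1
tcp_pos: [0.447, -0.254, 0.2502]
tool_rot: [-0.0, -0.189, 0.982, 0.0]
wrist_force: [0.8, -0.4, -1.0]
grip_width: 0.0854
finger_force: 0.0
```

>>> {"method": "send_rows", "body": {
  "series": [
    {"dx": 0,"dy": 0,"dz": 0,"ax": 0,"ay": 0,"az": -0.09},
    {"dx": 0,"dy": 0,"dz": 0,"ax": 0,"ay": 0,"az": -0.09},
    {"dx": 0,"dy": 0,"dz": 0,"ax": 0,"ay": 0,"az": -0.09},
    {"dx": 0,"dy": 0,"dz": 0,"ax": 0,"ay": 0,"az": -0.09},
    {"dx": 0,"dy": 0,"dz": 0,"ax": 0,"ay": 0,"az": -0.09},
    {"dx": 0,"dy": 0,"dz": 0,"ax": 0,"ay": 0,"az": -0.09},
    {"dx": 0,"dy": 0,"dz": 0,"ax": 0,"ay": 0,"az": -0.09}
  ]
}}

```text
time: 1.98
tcp_pos: [0.4463, -0.2555, 0.25]
tool_rot: [-0.0, -0.634, 0.773, 0.0]
wrist_force: [-0.1, 0.2, 0.5]
grip_width: 0.0855
finger_force: 0.0
```

```bash
python3 -c "
from h import *
go([.436,.0858,.25],-101)"
```

```text
t 1.975 tcp [ 0.4463 -0.2555  0.25  ] d [-1.664  0.384  0.   ] a [ 0.     0.    -0.003] w 0.0855 F [-0.1  0.2  0.5]
```

>>> {"method": "send_rows", "body": {
  "series": [
    {"dx": -0.208,"dy": 0.048,"dz": 0,"ax": 0,"ay": 0,"az": 0},
    {"dx": -0.208,"dy": 0.048,"dz": 0,"ax": 0,"ay": 0,"az": 0},
    {"dx": -0.208,"dy": 0.048,"dz": 0,"ax": 0,"ay": 0,"az": 0},
    {"dx": -0.208,"dy": 0.048,"dz": 0,"ax": 0,"ay": 0,"az": 0},
    {"dx": -0.208,"dy": 0.048,"dz": 0,"ax": 0,"ay": 0,"az": 0},
    {"dx": -0.208,"dy": 0.048,"dz": 0,"ax": 0,"ay": 0,"az": 0},
    {"dx": -0.208,"dy": 0.048,"dz": 0,"ax": 0,"ay": 0,"az": 0},
    {"dx": -0.208,"dy": 0.048,"dz": 0,"ax": 0,"ay": 0,"az": 0},
    {"dx": 0,"dy": 0,"dz": 0,"ax": 0,"ay": 0,"az": 0}
  ]
}}

```text
time: 3.1
tcp_pos: [0.4377, 0.0879, 0.2501]
tool_rot: [-0.0, -0.634, 0.774, 0.0]
wrist_force: [-0.8, 0.2, -0.8]
grip_width: 0.0851
finger_force: 0.0
```

```bash
python3 -c "
from h import *
go([.436,.0858,.095],-101)
f=grab_frame('scene'); cv2.imwrite('pics/s2.png',cv2.resize(f['color'][100:320,150:450,::-1],(800,587),interpolation=cv2.INTER_CUBIC))"
```

```text
t 3.1 tcp [0.4377 0.0879 0.2501] d [0.012 0.006 0.776] a [ 0.    -0.    -0.004] w 0.0851 F [-0.8  0.2 -0.8]
```

View pics/s2.png

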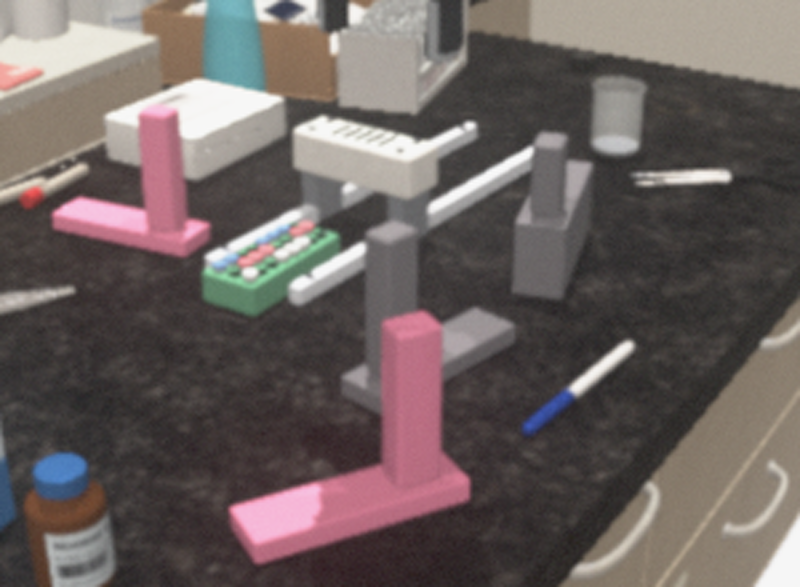

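The low stick's handle stands clear, the gripper is above it out of frame, and nothing blocks the descent.

>>> {"method": "send_rows", "body": {
  "series": [
    {"dx": 0.012,"dy": 0.006,"dz": 0.15,"ax": 0,"ay": 0,"az": 0},
    {"dx": 0,"dy": 0,"dz": 0.15,"ax": 0,"ay": 0,"az": 0},
    {"dx": 0,"dy": 0,"dz": 0.15,"ax": 0,"ay": 0,"az": 0},
    {"dx": 0,"dy": 0,"dz": 0.15,"ax": 0,"ay": 0,"az": 0},
    {"dx": 0,"dy": 0,"dz": 0.1,"ax": 0,"ay": 0,"az": 0},
    {"dx": 0,"dy": 0,"dz": 0.076,"ax": 0,"ay": 0,"az": 0}
  ]
}}

```text
time: 3.9
tcp_pos: [0.4358, 0.0824, 0.0941]
tool_rot: [-0.001, -0.632, 0.775, 0.0]
wrist_force: [0.4, 0.7, 0.3]
grip_width: 0.0853
finger_force: 0.0
```

>>> {"method": "send_rows", "body": {
  "series": [
    {"dx": 0,"dy": 0,"dz": 0,"ax": 0,"ay": 0,"az": 0},
    {"dx": 0,"dy": 0,"dz": 0,"ax": 0,"ay": 0,"az": 0},
    {"dx": 0,"dy": 0,"dz": 0,"ax": 0,"ay": 0,"az": 0},
    {"dx": 0,"dy": 0,"dz": 0,"ax": 0,"ay": 0,"az": 0},
    {"dx": 0,"dy": 0,"dz": 0,"ax": 0,"ay": 0,"az": 0},
    {"dx": 0,"dy": 0,"dz": 0,"ax": 0,"ay": 0,"az": 0},
    {"dx": 0,"dy": 0,"dz": 0,"ax": 0,"ay": 0,"az": 0},
    {"dx": 0,"dy": 0,"dz": 0,"ax": 0,"ay": 0,"az": 0}
  ],
  "hand": -1,
  "grip_force": 60
}}

```text
time: 4.9
tcp_pos: [0.4366, 0.0838, 0.0957]
tool_rot: [0.0, -0.633, 0.775, -0.0]
wrist_force: [-1.5, -1.2, 6.3]
grip_width: 0.0231
finger_force: 62.3
```

>>> {"method": "send_rows", "body": {
  "series": [
    {"dx": 0,"dy": 0,"dz": -0.1,"ax": 0,"ay": 0,"az": 0},
    {"dx": 0,"dy": 0,"dz": -0.2,"ax": 0,"ay": 0,"az": 0},
    {"dx": 0,"dy": 0,"dz": 0,"ax": 0,"ay": 0,"az": -0.045},
    {"dx": 0,"dy": 0,"dz": 0,"ax": 0,"ay": 0,"az": -0.045}
  ]
}}

```text
time: 5.4
tcp_pos: [0.4362, 0.0839, 0.1555]
tool_rot: [0.001, -0.686, 0.727, 0.0]
wrist_force: [0.1, -0.2, -1.5]
grip_width: 0.0238
finger_force: 61.7
```

```bash
python3 -c "
from h import *
go([.620,.187,.155],-92.9)"
```

```text
t 5.4 tcp [0.4362 0.0839 0.1555] d [-0.568 -0.888  0.004] a [-0.     0.001 -0.005] w 0.0238 F [ 0.1 -0.2 -1.5]
```

>>> {"method": "send_rows", "body": {
  "series": [
    {"dx": -0.2,"dy": 0,"dz": 0,"ax": 0,"ay": 0,"az": -0.005},
    {"dx": -0.2,"dy": 0,"dz": 0,"ax": 0,"ay": 0,"az": 0},
    {"dx": -0.168,"dy": -0.1,"dz": 0,"ax": 0,"ay": 0,"az": 0},
    {"dx": 0,"dy": -0.2,"dz": 0,"ax": 0,"ay": 0,"az": 0},
    {"dx": 0,"dy": -0.2,"dz": 0,"ax": 0,"ay": 0,"az": 0},
    {"dx": 0,"dy": -0.2,"dz": 0,"ax": 0,"ay": 0,"az": 0},
    {"dx": 0,"dy": -0.188,"dz": 0,"ax": 0,"ay": 0,"az": 0},
    {"dx": 0,"dy": 0,"dz": 0.15,"ax": 0,"ay": 0,"az": 0},
    {"dx": 0,"dy": 0,"dz": 0.1,"ax": 0,"ay": 0,"az": 0},
    {"dx": 0,"dy": 0,"dz": 0,"ax": 0,"ay": 0,"az": 0}
  ]
}}

```text
time: 6.65
tcp_pos: [0.6185, 0.1871, 0.1029]
tool_rot: [-0.002, -0.688, 0.725, 0.001]
wrist_force: [0.3, 0.0, -0.1]
grip_width: 0.0236
finger_force: 61.4
```

```bash
python3 -c "
from h import *
go([.620,.187,.097],-92.9)
f=grab_frame('top'); cv2.imwrite('pics/t3.png',cv2.resize(f['color'][110:260,150:350,::-1],(800,600),interpolation=cv2.INTER_CUBIC))
f=grab_frame('scene'); cv2.imwrite('pics/s3.png',cv2.resize(f['color'][60:320,100:450,::-1],(800,594),interpolation=cv2.INTER_CUBIC))"
```

```text
t 6.65 tcp [0.6185 0.1871 0.1029] d [ 0.    -0.007  0.03 ] a [ 0.002 -0.001 -0.001] w 0.0236 F [ 0.3  0.  -0.1]
```

View pics/t3.png

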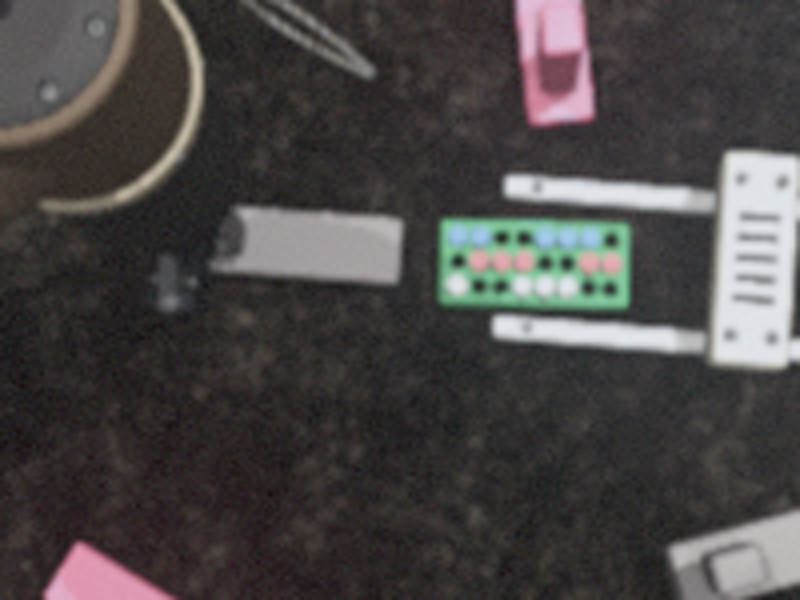

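View pics/s3.png

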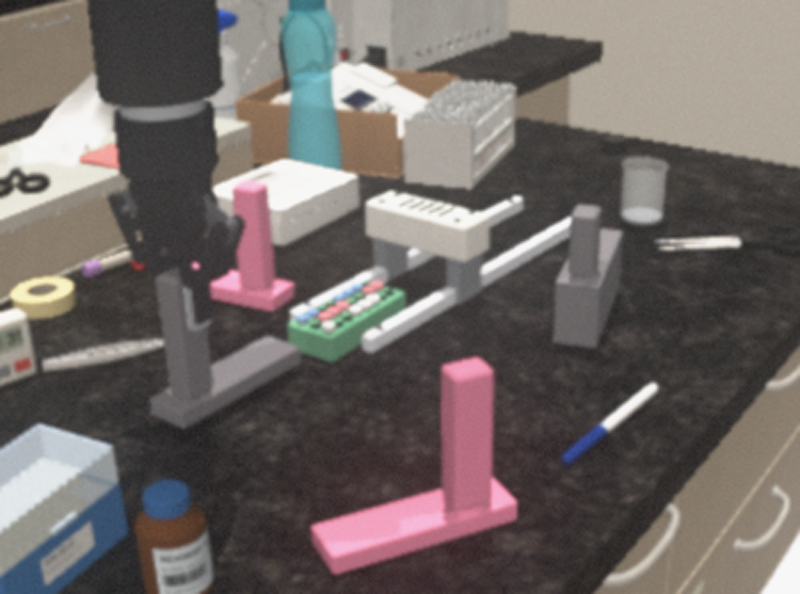

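The blade tip is at (402,250) and the block's rear centre at (440,262), so the block sits about 5 mm toward the robot and is yawed about 3°. I'll shift by 3 mm, lower, and push slowly.

>>> {"method": "send_rows", "body": {
  "series": [
    {"dx": 0,"dy": 0.015,"dz": 0.03,"ax": 0,"ay": 0,"az": 0},
    {"dx": 0.05,"dy": 0,"dz": 0,"ax": 0,"ay": 0,"az": 0},
    {"dx": 0.05,"dy": 0,"dz": 0,"ax": 0,"ay": 0,"az": 0},
    {"dx": 0.05,"dy": 0,"dz": 0,"ax": 0,"ay": 0,"az": 0},
    {"dx": 0.05,"dy": 0,"dz": 0,"ax": 0,"ay": 0,"az": 0},
    {"dx": 0.05,"dy": 0,"dz": 0,"ax": 0,"ay": 0,"az": 0},
    {"dx": 0.05,"dy": 0,"dz": 0,"ax": 0,"ay": 0,"az": 0},
    {"dx": 0.05,"dy": 0,"dz": 0,"ax": 0,"ay": 0,"az": 0},
    {"dx": 0.05,"dy": 0,"dz": 0,"ax": 0,"ay": 0,"az": 0}
  ]
}}

```text
time: 7.88
tcp_pos: [0.6126, 0.1075, 0.0991]
tool_rot: [0.0, -0.688, 0.725, 0.0]
wrist_force: [0.1, 1.7, -0.1]
grip_width: 0.0234
finger_force: 61.6
```

```bash
python3 -c "
from h import *
go([.604+.051*.06-.003,-.1325+.9987*.06,.097],-92.9)
f=grab_frame('top'); cv2.imwrite('pics/t4.png',cv2.resize(f['color'][110:260,180:380,::-1],(800,600),interpolation=cv2.INTER_CUBIC))"
```

```text
t 7.875 tcp [0.6126 0.1075 0.0991] d [ 0.901 -0.004  0.01 ] a [-0.     0.    -0.001] w 0.0234 F [ 0.1  1.7 -0.1]
```

View pics/t4.png

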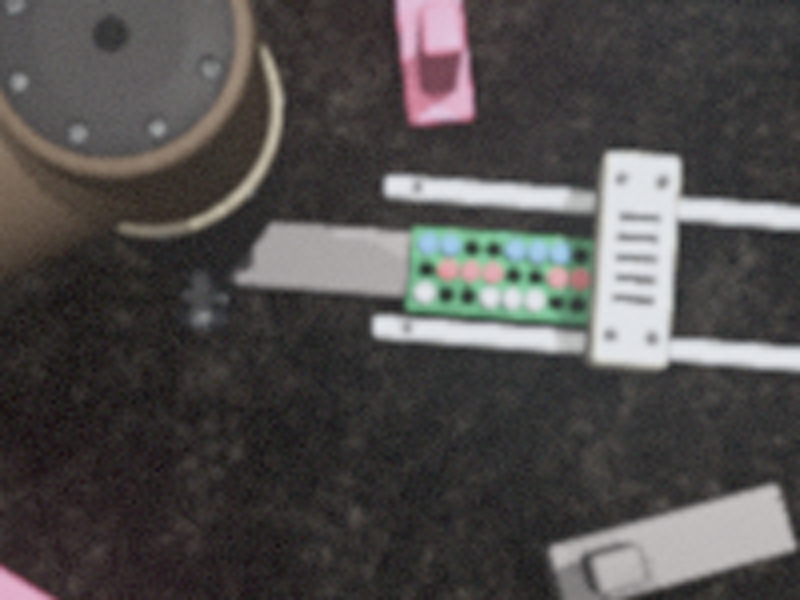

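The block is now flat against the blade and straight, entering the gap a few mm toward the robot-side rail. I'll continue, easing slightly away from that rail.

>>> {"method": "send_rows", "body": {
  "series": [
    {"dx": 0.05,"dy": -0.004,"dz": 0.005,"ax": 0,"ay": 0,"az": 0},
    {"dx": 0.05,"dy": -0.004,"dz": 0,"ax": 0,"ay": 0,"az": 0},
    {"dx": 0.05,"dy": -0.004,"dz": 0,"ax": 0,"ay": 0,"az": 0},
    {"dx": 0.05,"dy": -0.004,"dz": 0,"ax": 0,"ay": 0,"az": 0},
    {"dx": 0.05,"dy": -0.004,"dz": 0,"ax": 0,"ay": 0,"az": 0},
    {"dx": 0.05,"dy": 0,"dz": 0,"ax": 0,"ay": 0,"az": 0},
    {"dx": 0.05,"dy": 0,"dz": 0,"ax": 0,"ay": 0,"az": 0},
    {"dx": 0.05,"dy": 0,"dz": 0,"ax": 0,"ay": 0,"az": 0}
  ]
}}

```text
time: 8.93
tcp_pos: [0.6124, 0.0273, 0.0981]
tool_rot: [-0.0, -0.688, 0.725, 0.0]
wrist_force: [0.3, 0.1, -1.3]
grip_width: 0.0233
finger_force: 61.6
```

>>> {"method": "send_rows", "body": {
  "series": [
    {"dx": 0.05,"dy": 0,"dz": 0,"ax": 0,"ay": 0,"az": 0},
    {"dx": 0.05,"dy": 0,"dz": 0,"ax": 0,"ay": 0,"az": 0},
    {"dx": 0.05,"dy": 0,"dz": 0,"ax": 0,"ay": 0,"az": 0},
    {"dx": 0.05,"dy": 0,"dz": 0,"ax": 0,"ay": 0,"az": 0},
    {"dx": 0.05,"dy": 0,"dz": 0,"ax": 0,"ay": 0,"az": 0},
    {"dx": 0.05,"dy": 0,"dz": 0,"ax": 0,"ay": 0,"az": 0},
    {"dx": 0.05,"dy": 0,"dz": 0,"ax": 0,"ay": 0,"az": 0},
    {"dx": 0.05,"dy": 0,"dz": 0,"ax": 0,"ay": 0,"az": 0},
    {"dx": 0.05,"dy": 0,"dz": 0,"ax": 0,"ay": 0,"az": 0},
    {"dx": 0.05,"dy": 0,"dz": 0,"ax": 0,"ay": 0,"az": 0}
  ]
}}

```text
time: 10.18
tcp_pos: [0.6072, -0.0725, 0.0981]
tool_rot: [-0.0, -0.688, 0.725, -0.0]
wrist_force: [0.1, 1.5, -1.2]
grip_width: 0.0232
finger_force: 61.6
```

```bash
python3 -c "
from h import *
go([.604+.051*.06-.003,-.1325+.9987*.06,.097],-92.9)
f=grab_frame('top'); cv2.imwrite('pics/t5.png',cv2.resize(f['color'][110:260,250:450,::-1],(800,600),interpolation=cv2.INTER_CUBIC))"
```

```text
t 10.175 tcp [ 0.6072 -0.0725  0.0981] d [0.001 0.016 0.006] a [-0.    -0.    -0.001] w 0.0232 F [ 0.1  1.5 -1.2]
```

View pics/t5.png

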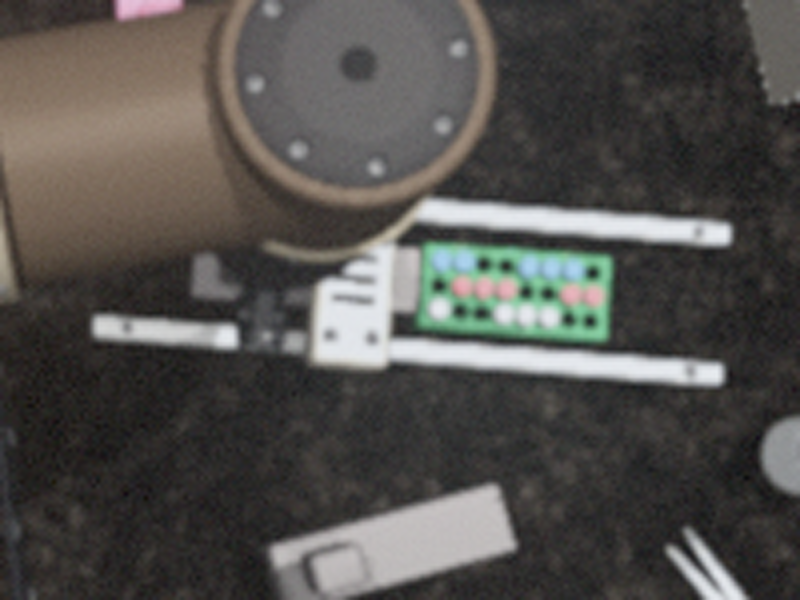

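The block is fully out at (515,290), between the outfeed rails, with its rear about 25 mm past the hood. Drawing the stick straight back.

>>> {"method": "send_rows", "body": {
  "series": [
    {"dx": -0.05,"dy": 0,"dz": 0,"ax": 0,"ay": 0,"az": 0},
    {"dx": -0.1,"dy": 0,"dz": 0,"ax": 0,"ay": 0,"az": 0},
    {"dx": -0.12,"dy": 0,"dz": 0,"ax": 0,"ay": 0,"az": 0},
    {"dx": -0.12,"dy": 0,"dz": 0,"ax": 0,"ay": 0,"az": 0},
    {"dx": -0.12,"dy": 0,"dz": 0,"ax": 0,"ay": 0,"az": 0},
    {"dx": -0.12,"dy": 0,"dz": 0,"ax": 0,"ay": 0,"az": 0},
    {"dx": -0.12,"dy": 0,"dz": 0,"ax": 0,"ay": 0,"az": 0},
    {"dx": -0.12,"dy": 0,"dz": 0,"ax": 0,"ay": 0,"az": 0},
    {"dx": -0.12,"dy": 0,"dz": 0,"ax": 0,"ay": 0,"az": 0},
    {"dx": -0.12,"dy": 0,"dz": 0,"ax": 0,"ay": 0,"az": 0}
  ]
}}

```text
time: 11.48
tcp_pos: [0.6189, 0.1515, 0.0981]
tool_rot: [0.0, -0.688, 0.725, -0.0]
wrist_force: [0.2, -0.3, -0.6]
grip_width: 0.0234
finger_force: 61.6
```

>>> {"method": "send_rows", "body": {
  "series": [
    {"dx": 0,"dy": 0,"dz": 0,"ax": 0,"ay": 0,"az": 0},
    {"dx": 0,"dy": 0,"dz": 0.006,"ax": 0,"ay": 0,"az": 0},
    {"dx": 0,"dy": 0,"dz": 0.005,"ax": 0,"ay": 0,"az": 0},
    {"dx": 0,"dy": 0,"dz": 0,"ax": 0,"ay": 0,"az": 0},
    {"dx": 0,"dy": 0,"dz": 0,"ax": 0,"ay": 0,"az": 0}
  ]
}}

```text
time: 12.1
tcp_pos: [0.6189, 0.1494, 0.0959]
tool_rot: [-0.0, -0.688, 0.726, 0.0]
wrist_force: [0.6, -0.3, -1.9]
grip_width: 0.0234
finger_force: 61.6
```

>>> {"method": "send_rows", "body": {
  "series": [
    {"dx": 0,"dy": 0,"dz": 0.005,"ax": 0,"ay": 0,"az": 0},
    {"dx": 0,"dy": 0,"dz": 0,"ax": 0,"ay": 0,"az": 0},
    {"dx": 0,"dy": 0,"dz": 0,"ax": 0,"ay": 0,"az": 0}
  ]
}}

```text
time: 12.48
tcp_pos: [0.6189, 0.1495, 0.0958]
tool_rot: [0.0, -0.688, 0.725, -0.0]
wrist_force: [-2.9, -0.8, 5.4]
grip_width: 0.0233
finger_force: 62.5
```

Contact with the worktop. Next: release slowly, rise, and check.

>>> {"method": "send_rows", "body": {
  "series": [
    {"dx": 0,"dy": 0,"dz": 0,"ax": 0,"ay": 0,"az": 0},
    {"dx": 0,"dy": 0,"dz": 0,"ax": 0,"ay": 0,"az": 0},
    {"dx": 0,"dy": 0,"dz": 0,"ax": 0,"ay": 0,"az": 0},
    {"dx": 0,"dy": 0,"dz": 0,"ax": 0,"ay": 0,"az": 0},
    {"dx": 0,"dy": 0,"dz": 0,"ax": 0,"ay": 0,"az": 0},
    {"dx": 0,"dy": 0,"dz": 0,"ax": 0,"ay": 0,"az": 0}
  ],
  "hand": 1
}}

```text
time: 13.22
tcp_pos: [0.6188, 0.1499, 0.0948]
tool_rot: [-0.0, -0.688, 0.725, 0.0]
wrist_force: [0.4, 0.0, 0.6]
grip_width: 0.0854
finger_force: 0.0
```

>>> {"method": "send_rows", "body": {
  "series": [
    {"dx": 0,"dy": 0,"dz": -0.1,"ax": 0,"ay": 0,"az": 0},
    {"dx": 0,"dy": 0,"dz": -0.15,"ax": 0,"ay": 0,"az": 0},
    {"dx": 0,"dy": 0,"dz": -0.2,"ax": 0,"ay": 0,"az": 0},
    {"dx": 0,"dy": 0,"dz": -0.2,"ax": 0,"ay": 0,"az": 0},
    {"dx": 0,"dy": 0,"dz": -0.2,"ax": 0,"ay": 0,"az": 0},
    {"dx": 0,"dy": 0,"dz": 0,"ax": 0,"ay": 0,"az": 0},
    {"dx": 0,"dy": 0,"dz": 0,"ax": 0,"ay": 0,"az": 0}
  ]
}}

```text
time: 14.1
tcp_pos: [0.6185, 0.1498, 0.2646]
tool_rot: [-0.0, -0.688, 0.725, 0.0]
wrist_force: [-0.1, 0.2, -1.0]
grip_width: 0.0856
finger_force: 0.0
```

```bash
python3 -c "
from h import *
f=grab_frame('scene'); cv2.imwrite('pics/s6.png',cv2.resize(f['color'][:,:,::-1],(800,600),interpolation=cv2.INTER_CUBIC))"
```

```text
(no output)
```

View pics/s6.png

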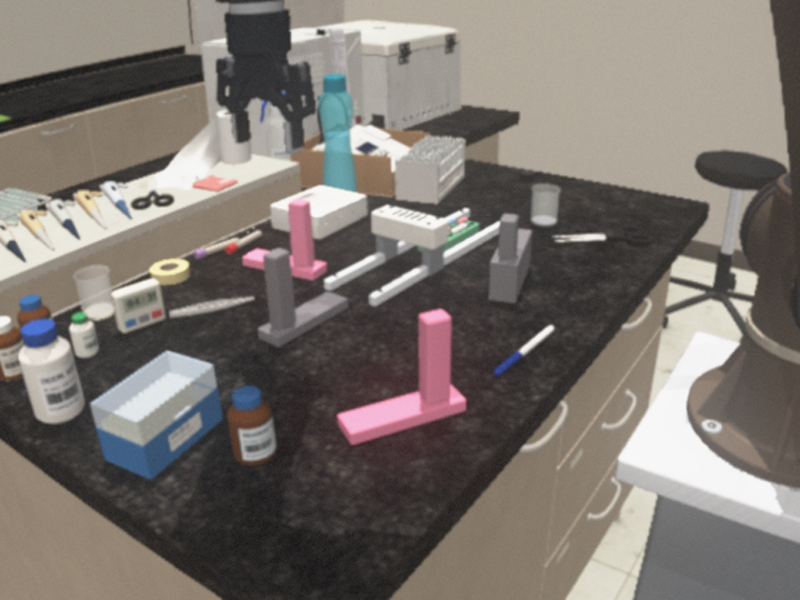

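The low stick stands upright and free at (290,305) on the infeed side. The block is past the gate at (462,232), the tall stick at (510,258) hasn't moved, and the gripper is clear.

```bash
python3 -c "
from rig import workorder
print(workorder.finish_job())"
```

```text
the job is handed in; nothing more can be done
None
```

The job is handed in at about 14 s: the green block went through the gate and lies between the outfeed rails, the low stick stands upright and released on the infeed side, and the tall stick was left where it was.

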